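# Twist the lamp head home in its bayonet collar

### The arm

A 6-joint arm with a two-finger parallel gripper is mounted at the origin on the work surface. World frame = base frame: x ahead of the robot, y to its left, z up, the work surface at z = 0. Lengths are in m, angles in rad, forces in N, time in s.
With the tool pointing down it reaches from about 0.35 to 0.875 m from the base axis. Payload 4.2 kg.
Tool frame: the origin (TCP) lies midway between the tips of the shut fingers; the grasp point (between the pads) lies 19 mm behind it (ctrl.grip_point_offset is the distance from the TCP to the grasp point, in m); z points along the fingers, y is the line along which they close (so a half turn about z gives the same grasp; the last joint's range is limited). The gripper opens to 87 mm and grips with 3 to 60 N. Pads are 19 mm wide; open, the fingers measure 117 mm over their backs; the gripper's body (75 mm by 190 mm) begins 51 mm behind the grasp point.
Start: joints at [1.593, 0.385, 0.008, 0, -1.194, -0.259], TCP at [0.147, 0.608, 0.223] pointing down, gripper open.
Joint ranges: [-3.14, 3.14], [-1.21, 2.06], [-1.07, 1.41], [-3.16, 2.05], [-2.99, -0.16], [-3.1, 3.1]. Speed limits (rad/s): [2.79, 2.79, 3.14, 3.14, 3.14, 3.14].

### API

Orientations are given as a rotation vector (axis times angle).
In Python, from rig import ctrl, snapshot, regions_of, tip_of gives the robot as it stands.
- The arm moves only by the tool play_rows, never from a script. Its argument "commands" is a list that holds one entry, the list of rows, each a list of 7 numbers: the shift along the tool's x, y, z in m, then the turn, a rotation vector about the tool's x, y, z in degrees, then the closure, from 0 (fully open) to 1 (shut). A call has exactly 8 rows; each row is the pose to reach, as a shift and turn from the pose commanded when the call began, along the tool's axes at that moment; what a row does not reach only later rows make up. A row lasts 1/8 s, in which the tool goes at most 62.5 mm and 10.7 degrees, less where a joint would pass 70% of its speed; a pose out of reach is approached as far as the arm can. A call with a gripper value outside its range is refused whole. The fingers move at their own pace and stop on an object; "force" is the grip in N (left out, the last holds). Time passes only in rows, so rows that repeat a pose let the fingers close, or fill a call up. It gives the time, the measured TCP pose, the force, the opening and the grip force at its end, in the units of the state.
- ctrl.sense(): the state, without advancing time (a new reading comes with each control period).
- snapshot(name): name is "side" or "top" or "wrist"; returns a dict with "img" (400x640x3 uint8, blue, green, red), "z_map" (400x640 float32, m along the optical axis (not along the pixel's ray), 0 where there is no reading), "K" (3x3 intrinsics, pixels), "R" (3x3) and "t" (3): a world point X has camera coordinates R X + t; the wrist camera has in their place "mount" (4x4, takes a point from camera to tool coordinates, whose origin is the TCP and whose axes are the flange's). Camera axes: x right, y down, z forward; pixel columns grow to the right and rows downward; lengths in m; the calibration is good to about 2 mm. A picture is of the moment at which its call begins: read the wrist's pose just before it.
- ctrl.sign_off(): hands the job in; it is judged then, once.
Trained networks look in the newest picture that a camera, given by its name, has taken for a name from the list of things; names that differ only in an ending like _2 or _b are one class to them, and where a whole thing is asked for, a point or a joint stands for the part that bears it (a point fixed in the world has none). Each returns a list of dicts, best first, with "p" (0 to 1); they miss things now and then, are a little off and sometimes report something else, mostly with a low value. They report only what shows in the picture. A call takes as long as a camera call. They do not tell look-alikes from the thing itself.
- regions_of(camera, query): "mask" (400x640 bool, what is visible of it) and "extent" ([left, top, right, bottom] in pixels, round what is visible of it).
- tip_of(camera, query): "point" ([column, row] in pixels: a listed point, or the origin of a listed thing).
The state is a dict: "clock": time; "qpos": joint angles; "dq": joint speeds; "joint_efforts": joint torques, N m; "position": TCP position; "ee_rot": TCP orientation; "wrist_force": force on the tool from outside, world axes, zero at the start; "wrist_torque": the same for the moment, N m; "opening": finger opening in m; "grasp_force": force on a finger pad.
Only numpy, scipy, OpenCV 4.12 (cv2) and the standard library are available. Lean on these libraries where they do the work, as an engineer would, in place of code of your own. Each camera call takes 0.05 s, during which the arm holds its last target. There are 200 camera calls.

### The job

Fit the loose lamp head to its cream base: stand whichever tall piece (the extension tube or the eyepiece) blocks the swing of the handle out of the way, lower the head into the base's bayonet collar and let go of it, then push its handle round clockwise (seen from above) until the ramps have drawn it fully home against the stop. Turn it by the handle, not by the round neck; the head must not knock the tube or the eyepiece, both must end standing upright on the cart, and the star diagonal, the caps and the eyecup must be left where they are.

Things in the scene. Friction and masses are not known exactly. Their poses are not given: they have to be found in the camera images.
- lamp_base: Cream lamp base, fixed: slab 110 mm wide (y), 30 mm high, from 55 mm on the -x side to 105 mm on the +x side of its origin, which lies on the collar axis at cart height. A white push button (not used) 81 mm along +x, 38 mm high. On top a round collar, outer radius 47 mm, rim 51.5 mm above the cart. Seen from above, the head is turned clockwise by 60 degrees from entry to home
- collar (a point): Centre of the collar's mouth, 51.5 mm above the cart. Opening radius 33.5 mm between three metal lips; three gaps in them (32 degrees each, to radius 42 mm, unevenly spaced, so the head enters one way only). A sprung plate inside holds the head 3 mm up; ramps under the lips draw it down as it turns; a stop ends the turn. It takes about 3 to 5 N at 90 mm from the axis and stays home by friction
- entry_point (a point): Over the cart, 120 mm from the collar axis, 60 mm high: the head's handle points here (60 degrees anticlockwise from the base's -x axis) when its pins drop through the gaps; good to about 8 degrees
- home_point (a point): Over the cart, 120 mm from the collar axis along the base's -x axis, 58 mm high: the handle points here when the head is fully home against the stop
- lamp_head: Loose lamp head, 0.22 kg, 74 mm high. Origin: centre of its underside; z up; handle along +x. Round skirt radius 31.5 mm, 19 mm high, with three radial pins (6 mm thick, centred 6 mm up, to radius 40 mm, at 75, 180, 300 degrees anticlockwise from +x); flange radius 47 mm from 19 to 25 mm up. Let go in the collar at entry, its origin lies 36 to 37 mm above the cart; fully home 33.5 mm
- handle_tip (a point): In the end of the head's handle, 120 mm from its axis, 24 mm above its underside. The handle is a flat black bar from the flange to 125 mm from the axis, 19 to 29 mm above the underside, 12 mm wide, 16 mm over its outer 26 mm
- head_grip (a point): Centre of the head's round neck, on its axis, 50 mm above its underside: straight, radius 18 mm, from 25 to 62 mm up, where to grip it for lifting; above it a dull red bulb dome radius 14 mm, to 74 mm
- ext_tube: Silver extension tube standing upright, open both ends, outer radius 21 mm, 70 mm high, 0.16 kg, loose. Origin: centre of its underside. Either it or the eyepiece stands in the handle's swing, about 110 mm from the collar axis near the home direction; the other stands beside the base on its -y side
- eyepiece: Black eyepiece standing upright, body radius 21 mm from 22 to 72 mm high, chrome foot radius 16 mm, 0.16 kg, loose. Origin: centre of its underside
- diagonal: White resin star diagonal, loose, to be left alone: 46 mm cube with a metal barrel (radius 16 mm) out to 62 mm along its -x, a round collar on top to 67 mm, a small screw out to 34 mm along +y. Origin: centre of the cube's underside
- cap1: Red anodised eyepiece cap, disc radius 25 mm, 18 mm high, loose, to be left alone. Origin: centre of its underside
- cap2: A second such cap
- eyecup: Green eyecup, flared cup radius 27 mm, 30 mm high, loose, to be left alone. Origin: centre of its underside
Things that resemble listed ones, but are neither listed nor needed, are in the scene too. What is shaped like the eyepiece but red is not meant.

How it is judged:
On the way:
1. the head sits in the collar at its entry direction, pins through the gaps, and has been let go (horizontal distance between lamp_head and collar below 0.004 m and z of lamp_head in the frame of lamp_base below 0.0395 m and y of handle_tip in the frame of lamp_base below -0.08 m and contact force between the fingers and lamp_head below 0.1 N), for 0.2 s.
At the end, for the whole second after the job is handed in: Head in the collar (axis within 4 mm), under 35 mm above the cart, upright within 3 degrees, handle within about 6 degrees of the base's -x axis (tip 13 mm short to 15 mm past), at rest; extension tube and eyepiece standing upright on the cart, at rest (horizontal distance between lamp_head and collar below 0.004 m and z of lamp_head in the frame of lamp_base below 0.035 m and y of handle_tip in the frame of lamp_base between -0.013 and 0.015 m and x of handle_tip in the frame of lamp_base below -0.1 m and angle between lamp_head's own z axis and vertical below 0.05 rad and linear speed of each of lamp_head, ext_tube, eyepiece below 0.02 m/s and angular speed of lamp_head below 0.1 rad/s and angle between each of ext_tube, eyepiece's own z axis and vertical below 0.1 rad and height (world z) of ext_tube between -0.005 and 0.005 m and height (world z) of eyepiece between -0.005 and 0.005 m); the robot touches nothing.
It fails at once if the star diagonal, a cap or the eyecup is shoved more than 20 mm (distance of any of diagonal, cap1, cap2, eyecup from where it was at the start of the episode above 0.02 m).
It fails at once if the lamp head knocks the extension tube or the eyepiece (contact force between lamp_head and ext_tube above 0.5 N or contact force between lamp_head and eyepiece above 0.5 N).
It fails at once if the seated head is turned by gripping its neck instead of by its handle (contact force between the fingers and lamp_head above 1 N and distance between the grasp point and head_grip below 0.035 m and horizontal distance between lamp_head and collar below 0.004 m and z of lamp_head in the frame of lamp_base below 0.041 m and y of handle_tip in the frame of lamp_base above -0.075 m).
It also fails if it takes over 61 s, if anything falls off the work surface, if the arm or the gripper's body presses on something with over 40 N, if the wrist force passes 120 N, or if a joint passes its speed limit or range.

## Working session

There is one attempt and no reset: what is moved stays moved. The work goes in short steps, Python scripts to look and compute and a tool call to move; the robot and the scene stay as the last step left them, time stands still between calls to the robot, and variables do not carry over. Pictures are saved under pics/ and viewed, at most 10 in all, crops included, and the job is handed in when it is done.

Besides the shell and the picture viewer there is one more tool, called after "Request:" as name(argument=value, ...) on one line, values as JSON. play_rows: Moves the arm, as the interface text tells. Its arguments: {"type":"object","properties":{"commands":{"type":"array","items":{"type":"array","items":{"type":"array","items":{"type":"number"}}}},"force":{"type":"number"}},"required":["commands"]}

```bash
mkdir -p pics; ls; cat > h.py <<'E'
import numpy as np, cv2
from rig import ctrl, snapshot, regions_of, tip_of
from scipy.spatial.transform import Rotation as Ro
def cloud(s, T=None):
    K=s["K"]; z=s["z_map"]; v,u=np.indices(z.shape)
    P=np.stack([(u-K[0,2])*z/K[0,0],(v-K[1,2])*z/K[1,1],z],-1)
    if T is None: W=(P-s["t"])@s["R"]
    else: W=P@T[:3,:3].T+T[:3,3]
    W[z==0]=np.nan
    return W
def wristT(st,s):
    A=np.eye(4);A[:3,:3]=Ro.from_rotvec(st["ee_rot"]).as_matrix();A[:3,3]=st["position"]
    return A@s["mount"]
def ray(s,px,h,T=None):
    K=s["K"]; d=np.linalg.inv(K)@[px[0],px[1],1]
    if T is None: o=-s["R"].T@s["t"]; d=s["R"].T@d
    else: o=T[:3,3]; d=T[:3,:3]@d
    return o+d*(h-o[2])/d[2]
E
cat > a.py <<'E'
from h import *
st=ctrl.sense(); print({k:np.round(v,3) for k,v in st.items()})
ims=[]
for c in ["top","side"]:
    s=snapshot(c); W=cloud(s); np.savez(f"{c}.npz",W=W,**s); cv2.imwrite(f"pics/{c}0.png",s["img"])
    print(c,"cam",np.round(-s["R"].T@s["t"],3))
    for q in ["lamp_base","lamp_head","ext_tube","eyepiece","diagonal","cap1","eyecup"]:
        for r in regions_of(c,q)[:3]:
            p=W[r["mask"]]; p=p[~np.isnan(p[:,0])]
            print(q,round(r["p"],2),np.round(r["extent"]),"med",np.round(np.median(p,0),3),"lo",np.round(np.percentile(p,2,0),3),"hi",np.round(np.percentile(p,98,0),3))
    for q,h in [("collar",.0515),("lamp_head",0),("handle_tip",.024),("head_grip",.05),("lamp_base",0),("ext_tube",0),("eyepiece",0),("home_point",.058),("entry_point",.06)]:
        for r in tip_of(c,q)[:2]: print(q,round(r["p"],2),np.round(r["point"]),np.round(ray(s,r["point"],h),3))
E
python3 a.py
```

```text
pics
{'clock': np.float64(0.0), 'qpos': array([ 1.593e+00,  3.860e-01,  7.000e-03, -1.000e-03, -1.194e+00,
       -2.590e-01]), 'dq': array([-0.001, -0.   ,  0.002,  0.001, -0.002, -0.001]), 'joint_efforts': array([-0.0000e+00, -3.9067e+01,  1.8741e+01,  4.2200e+00,  1.1000e-02,
       -0.0000e+00]), 'position': array([0.146, 0.607, 0.221]), 'ee_rot': array([ 3.117, -0.371, -0.   ]), 'wrist_force': array([-0.4  ,  0.689, -0.19 ]), 'wrist_torque': array([-0.019,  0.068, -0.003]), 'grasp_force': np.float64(0.0), 'opening': np.float64(0.087)}
top cam [0.391 0.009 1.282]
lamp_base 0.62 [280. 148. 336. 216.] med [0.614 0.049 0.029] lo [ 0.538 -0.009 -0.001] hi [0.695 0.106 0.052]
lamp_base 0.35 [349. 168. 366. 186.] med [ 0.63  -0.074  0.056] lo [ 0.605 -0.091  0.001] hi [ 0.645 -0.055  0.072]
lamp_head 0.77 [414. 201. 451. 272.] med [ 0.51  -0.255  0.024] lo [ 0.407 -0.305  0.015] hi [ 0.561 -0.223  0.071]
ext_tube 0.77 [346. 167. 363. 186.] med [ 0.627 -0.072  0.052] lo [ 0.605 -0.091  0.001] hi [ 0.643 -0.054  0.071]
eyepiece 0.79 [293. 273. 314. 291.] med [0.364 0.056 0.071] lo [0.345
[... 2116 characters left out ...]
24]
cap1 0.51 [417. 239. 438. 256.] med [ 0.678 -0.277  0.018] lo [ 0.659 -0.297  0.001] hi [ 0.711 -0.252  0.023]
eyecup 0.55 [315. 155. 332. 172.] med [0.695 0.138 0.023] lo [0.667 0.109 0.003] hi [0.715 0.165 0.035]
collar 0.83 [313. 182.] [0.591 0.067 0.051]
lamp_head 0.61 [381. 280.] [ 0.525 -0.261  0.   ]
handle_tip 0.92 [337. 297.] [ 0.401 -0.234  0.024]
head_grip 0.68 [380. 264.] [ 0.528 -0.247  0.05 ]
lamp_base 0.63 [316. 199.] [0.587 0.052 0.   ]
lamp_base 0.39 [286. 144.] [0.676 0.292 0.   ]
ext_tube 0.73 [360. 216.] [ 0.635 -0.077  0.   ]
eyepiece 0.85 [281. 212.] [0.481 0.075 0.   ]
eyepiece 0.85 [251. 236.] [0.367 0.062 0.   ]
entry_point 0.55 [318. 215.] [ 0.515 -0.038  0.06 ]
```

```bash
cat > b.py <<'E'
from h import *
a=cv2.imread("pics/top0.png")[120:320,180:480]; cv2.imwrite("pics/t1.png",cv2.resize(a,None,fx=2.6,fy=2.6,interpolation=cv2.INTER_CUBIC))
d=np.load("top.npz"); W=d["W"].reshape(-1,3); I=d["img"].reshape(-1,3)
W2=np.load("side.npz")["W"].reshape(-1,3)
# slab
for V in (W,W2):
    m=(abs(V[:,2]-.03)<.005)&(V[:,0]>.5)&(V[:,0]<.72)&(V[:,1]>-.03)&(V[:,1]<.13)
    r=cv2.minAreaRect((V[m][:,:2]*1000).astype(np.float32)); print("slab",r)
    m=(abs(V[:,2]-.0515)<.004)&(V[:,0]>.52)&(V[:,0]<.72)&(V[:,1]>-.03)&(V[:,1]<.13)
    print("collar",m.sum(),cv2.minEnclosingCircle((V[m][:,:2]*1000).astype(np.float32)))
    for n,(x,y),zlo in [("tube",(.625,-.073),.064),("eyeA",(.487,.08),.067),("eyeB",(.364,.056),.067),("eyeC",(.392,-.015),.067),("bulb",(.52,-.26),.055)]:
        m=(V[:,2]>zlo)&(np.hypot(V[:,0]-x,V[:,1]-y)<.04)
        if m.sum()>3: print(n,m.sum(),cv2.minEnclosingCircle((V[m][:,:2]*1000).astype(np.float32)),V[m].mean(0).round(3))
    m=(abs(V[:,2]-.026)<.006)&(V[:,0]>.38)&(V[:,0]<.47)&(V[:,1]<-.17)&(V[:,1]>-.33)
    print("handle",cv2.minAreaRect((V[m][:,:2]*1000).astype(np.float32)))
E
python3 b.py
```

```text
slab ((622.59228515625, 68.80482482910156), (149.17117309570312, 161.59169006347656), 80.06476593017578)
collar 326 ((593.5696411132812, 53.38007354736328), 47.37152862548828)
tube 83 ((625.6196899414062, -74.20667266845703), 20.616409301757812) [ 0.625 -0.074  0.068]
eyeA 213 ((487.67633056640625, 80.57791137695312), 20.79932975769043) [0.487 0.081 0.071]
eyeB 222 ((364.294189453125, 57.56929397583008), 20.47206687927246) [0.364 0.058 0.071]
eyeC 211 ((392.2685852050781, -13.951484680175781), 20.652103424072266) [ 0.392 -0.014  0.071]
bulb 171 ((518.4531860351562, -263.9588623046875), 18.319698333740234) [ 0.518 -0.263  0.065]
handle ((433.2186584472656, -244.81536865234375), (15.791448593139648, 74.0545425415039), 79.75362396240234)
slab ((604.1484985351562, 72.50531768798828), (145.63504028320312, 203.357177734375), 80.47447967529297)
collar 254 ((596.4412841796875, 58.615264892578125), 50.458839416503906)
tube 106 ((628.71240234375, -70.0356674194336), 22.497617721557617) [ 0.627 -0.07   0.07 ]
eyeA 160 ((489.62823486328125, 84.95404815673828), 21.851192474365234) [0.488 0.083 0.074]
eyeB 184 ((364.2969665527344, 62.32027053833008), 22.358959197998047) [0.365 0.06  0.074]
eyeC 189 ((394.3183288574219, -10.133766174316406), 22.12239646911621) [ 0.394 -0.011  0.074]
bulb 174 ((520.9229736328125, -260.1846008300781), 18.953250885009766) [ 0.517 -0.263  0.067]
handle ((434.28955078125, -240.7316436767578), (17.2000732421875, 72.195068359375), 80.29995727539062)
```

View pics/t1.png

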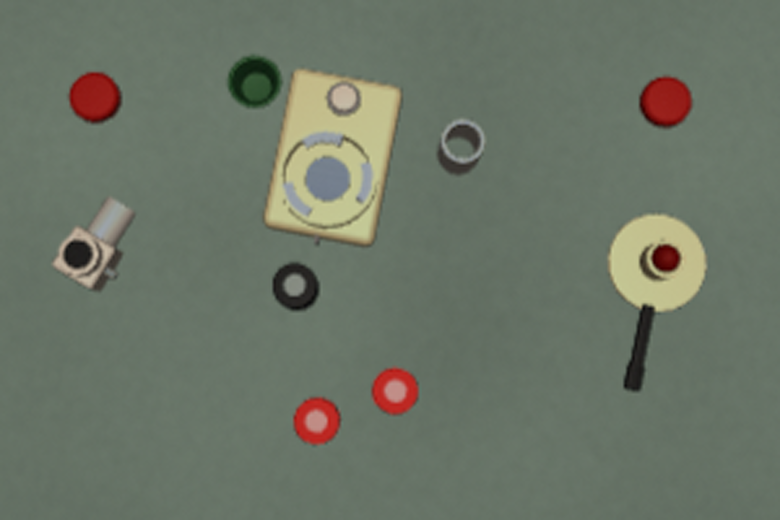

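Top view: the black eyepiece (crop 296,286) blocks the swing. The silver tube (462,142) stands on the −y side. The head is at (658,260) with its handle pointing down, and the two red look-alikes are at (317,420) and (395,390). I'll go to the eyepiece.

```bash
cat >> h.py <<'E'
def go(x,y,z,psi):
    """print the tool-axis shift and turn to TCP x,y,z with tool x at psi deg, tool down"""
    st=ctrl.sense(); R0=Ro.from_rotvec(st["ee_rot"]); c=np.radians(psi/2)
    R1=Ro.from_rotvec(np.pi*np.array([np.cos(c),np.sin(c),0]))
    d=R0.inv().apply(np.array([x,y,z])-st["position"]); r=np.degrees((R0.inv()*R1).as_rotvec())
    print("t",round(st["clock"],2),"pos",np.round(st["position"],4),"-> shift mm",np.round(d*1000,1),"turn",np.round(r,1))
E
python3 -c "
from h import *
go(.488,.081,.20,-10)"
```

```text
t 1.7 pos [0.1466 0.6076 0.2226] -> shift mm [455.4 431.8  22.5] turn [-0.   0.  -3.6]
```

Request:
play_rows(commands=[[[40, 0, 0, 0, 0, 0, 0], [0, 0, 0, 0, 0, 0, 0], [0, 0, 0, 0, 0, 0, 0], [0, 0, 0, 0, 0, 0, 0], [0, 0, 0, 0, 0, 0, 0], [0, 0, 0, 0, 0, 0, 0], [0, 0, 0, 0, 0, 0, 0], [0, 0, 0, 0, 0, 0, 2]]])

```text
out of range
```

Request:
play_rows(commands=[[[0.04, 0.038, 0.002, 0, 0, -0.3, 0], [0.085, 0.081, 0.005, 0, 0, -0.7, 0], [0.13, 0.123, 0.007, 0, 0, -1, 0], [0.175, 0.166, 0.009, 0, 0, -1.4, 0], [0.22, 0.208, 0.011, 0, 0, -1.7, 0], [0.265, 0.25, 0.013, 0, 0, -2, 0], [0.3, 0.285, 0.015, 0, 0, -2.3, 0], [0.33, 0.313, 0.016, 0, 0, -2.6, 0]]])

```text
clock: 2.7
position: [0.3946, 0.2241, 0.2068]
ee_rot: [-3.127, 0.301, -0.001]
wrist_force: [0.4, 0.2, 0.3]
opening: 0.0869
grasp_force: 0.0
```

```bash
python3 -c "
from h import *
go(.488,.081,.20,-10)"
```

```text
t 2.7 pos [0.3946 0.2241 0.2068] -> shift mm [118.9 122.6   6.8] turn [-0. -0. -1.]
```

Request:
play_rows(commands=[[[0.03, 0.031, 0.002, 0, 0, -0.3, 0], [0.06, 0.062, 0.004, 0, 0, -0.6, 0], [0.09, 0.093, 0.006, 0, 0, -0.9, 0], [0.11, 0.114, 0.007, 0, 0, -1, 0], [0.119, 0.1225, 0.007, 0, 0, -1, 0], [0.119, 0.1225, 0.007, 0, 0, -1, 0], [0.119, 0.1225, 0.007, 0, 0, -1, 0], [0.119, 0.1225, 0.007, 0, 0, -1, 0]]])

```text
clock: 3.7
position: [0.4872, 0.0837, 0.1997]
ee_rot: [-3.13, 0.271, -0.0]
wrist_force: [1.0, 0.7, 0.4]
opening: 0.0871
grasp_force: 0.0
```

```bash
cat > w.py <<'E'
from h import *
import sys
st=ctrl.sense(); s=snapshot("wrist"); T=wristT(st,s); W=cloud(s,T); cv2.imwrite(f"pics/w{sys.argv[1]}.png",s["img"])
np.savez(f"w{sys.argv[1]}.npz",W=W,T=T,**s)
print("cam",T[:3,3].round(3),"fwd",T[:3,2].round(2))
V=W.reshape(-1,3)
def circ(n,x,y,lo,hi,rad):
    m=(V[:,2]>lo)&(V[:,2]<hi)&(np.hypot(V[:,0]-x,V[:,1]-y)<rad)
    if m.sum()>20:
        p=V[m]; print(n,m.sum(),np.round(cv2.minEnclosingCircle((p[:,:2]*1000).astype(np.float32))[0],1),"r",round(cv2.minEnclosingCircle((p[:,:2]*1000).astype(np.float32))[1],1),"mean",p.mean(0).round(4),"zmed",np.median(p[:,2]).round(4))
E
cat > w1.py <<'E'
exec(open("w.py").read())
circ("eye",.488,.081,.067,.08,.03); circ("collar",.594,.055,.046,.057,.055)
for q,h in [("collar",.0515),("eyepiece",0),("home_point",.058),("entry_point",.06)]:
    for r in tip_of("wrist",q)[:2]: print(q,round(r["p"],2),np.round(r["point"]),np.round(ray(s,r["point"],h,T),4))
go(.488,.081,.03,-10)
E
python3 w1.py 1
```

```text
cam [0.559 0.072 0.362] fwd [-0.26  0.05 -0.96]
eye 1731 [490.7  82.6] r 20.8 mean [0.4914 0.0825 0.0722] zmed 0.0722
collar 3662 [596.3  55.7] r 47.5 mean [0.599  0.0546 0.0512] zmed 0.0514
collar 0.73 [326.  54.] [0.5987 0.0561 0.0515]
collar 0.55 [130. 181.] [0.5221 0.253  0.0515]
eyepiece 0.79 [415. 238.] [ 0.398  -0.0146  0.    ]
eyepiece 0.65 [317. 172.] [0.4914 0.0816 0.    ]
t 3.95 pos [0.4874 0.0833 0.1996] -> shift mm [  1.    2.2 169.6] turn [-0.  -0.   0.1]
```

View pics/w1.png

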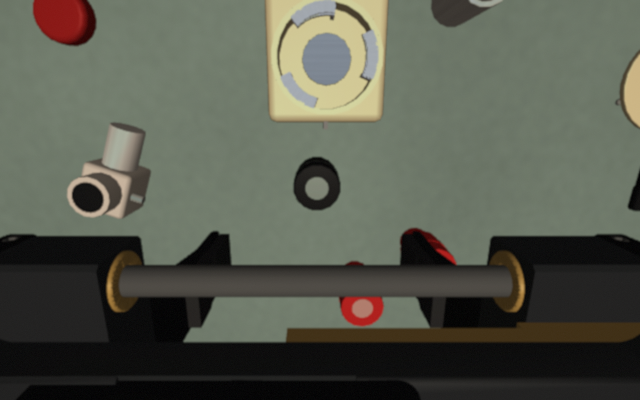

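Wrist view: the eyepiece is at (317,185) and the collar at (327,58), with the slab edges vertical, so the base yaw is about −10°. Descending now.

Request:
play_rows(commands=[[[0.0028, 0.0008, 0.03, 0, 0, 0, 0], [0.0028, 0.0008, 0.07, 0, 0, 0, 0], [0.0028, 0.0008, 0.11, 0, 0, 0, 0], [0.0028, 0.0008, 0.145, 0, 0, 0, 0], [0.0028, 0.0008, 0.1685, 0, 0, 0, 0], [0.0028, 0.0008, 0.1685, 0, 0, 0, 0.5], [0.0028, 0.0008, 0.1685, 0, 0, 0, 0.7], [0.0028, 0.0008, 0.1685, 0, 0, 0, 0.7]]], force=15)

```text
clock: 4.95
position: [0.491, 0.0821, 0.0323]
ee_rot: [-3.128, 0.273, -0.004]
wrist_force: [0.5, -0.1, 0.4]
opening: 0.0646
grasp_force: 0.0
```

Request:
play_rows(commands=[[[0, 0, 0, 0, 0, 0, 0.9], [0, 0, 0, 0, 0, 0, 0.9], [0, 0, 0, 0, 0, 0, 0.9], [0, 0, 0, 0, 0, 0, 0.9], [0, 0, 0, 0, 0, 0, 0.9], [0, 0, -0.01, 0, 0, 0, 0.9], [0, 0, -0.025, 0, 0, 0, 0.9], [0, 0, -0.04, 0, 0, 0, 0.9]]], force=15)

```text
clock: 5.95
position: [0.4896, 0.0814, 0.0713]
ee_rot: [3.129, -0.273, -0.002]
wrist_force: [-0.3, 0.1, -1.8]
opening: 0.0421
grasp_force: 15.0
```

Request:
play_rows(commands=[[[-0.015, -0.015, 0, 0, 0, 0, 0.9], [-0.04, -0.04, 0, 0, 0, 0, 0.9], [-0.065, -0.065, 0, 0, 0, 0, 0.9], [-0.086, -0.084, 0, 0, 0, 0, 0.9], [-0.086, -0.084, 0.01, 0, 0, 0, 0.9], [-0.086, -0.084, 0.025, 0, 0, 0, 0.9], [-0.086, -0.084, 0.036, 0, 0, 0, 0.9], [-0.086, -0.084, 0.0393, 0, 0, 0, 0.9]]])

```text
clock: 6.95
position: [0.4195, 0.1782, 0.0313]
ee_rot: [3.127, -0.273, -0.003]
wrist_force: [-6.5, -1.7, 20.0]
opening: 0.0414
grasp_force: 15.0
```

Request:
play_rows(commands=[[[0, 0, 0, 0, 0, 0, 0.9], [0, 0, 0, 0, 0, 0, 0.4], [0, 0, 0, 0, 0, 0, 0.2], [0, 0, 0, 0, 0, 0, 0.2], [0, 0, -0.015, 0, 0, 0, 0.2], [0, 0, -0.05, 0, 0, 0, 0], [0, 0, -0.09, 0, 0, 0, 0], [0, 0, -0.13, 0, 0, 0, 0]]])

```text
clock: 7.95
position: [0.4198, 0.1792, 0.1631]
ee_rot: [-3.13, 0.273, -0.0]
wrist_force: [-0.8, -0.0, -0.8]
opening: 0.0849
grasp_force: 0.0
```

```bash
python3 -c "
from h import *
go(.518,-.262,.16,-11)"
```

```text
t 7.95 pos [0.4198 0.1792 0.1631] -> shift mm [173.1 417.6   3.1] turn [-0. -0.  1.]
```

Request:
play_rows(commands=[[[0.02, 0.048, -0.01, 0, 0, 0, 0], [0.042, 0.1, -0.02, 0, 0, 0, 0], [0.064, 0.155, -0.035, 0, 0, 0, 0], [0.086, 0.21, -0.037, 0, 0, 0.5, 0], [0.108, 0.262, -0.037, 0, 0, 0.5, 0], [0.13, 0.315, -0.037, 0, 0, 1, 0], [0.152, 0.367, -0.037, 0, 0, 1, 0], [0.173, 0.4176, -0.037, 0, 0, 1, 0]]])

```text
clock: 8.95
position: [0.5182, -0.2639, 0.1988]
ee_rot: [3.127, -0.3, 0.0]
wrist_force: [0.3, 0.8, -0.0]
opening: 0.0871
grasp_force: 0.0
```

Request:
play_rows(commands=[[[0, 0, 0, 0, 0, 0, 0], [0, 0, 0, 0, 0, 0, 0], [0, 0, 0, 0, 0, 0, 0], [0, 0, 0, 0, 0, 0, 0], [0, 0, 0, 0, 0, 0, 0], [0, 0, 0, 0, 0, 0, 0], [0, 0, 0, 0, 0, 0, 0], [0, 0, 0, 0, 0, 0, 0]]])

```text
clock: 9.95
position: [0.518, -0.2619, 0.1987]
ee_rot: [3.127, -0.3, -0.0]
wrist_force: [-0.5, 0.3, -0.1]
opening: 0.0873
grasp_force: 0.0
```

```bash
cat > w2.py <<'E'
exec(open("w.py").read())
circ("bulb",.518,-.262,.052,.08,.03); circ("dome",.518,-.262,.066,.08,.03);circ("flange",.518,-.262,.021,.0285,.055)
for q,h in [("lamp_head",0),("handle_tip",.024),("head_grip",.05)]:
    for r in tip_of("wrist",q)[:1]: print(q,round(r["p"],2),np.round(r["point"]),np.round(ray(s,r["point"],h,T),4))
m=(V[:,2]>.022)&(V[:,2]<.034)&(V[:,0]<.46)&(V[:,0]>.38)&(abs(V[:,1]+.245)<.06)
if m.sum(): print("handle",m.sum(),cv2.minAreaRect((V[m][:,:2]*1000).astype(np.float32)))
go(.518,-.262,.031,-11)
E
python3 w2.py 2
```

```text
cam [ 0.59  -0.275  0.361] fwd [-0.26  0.05 -0.96]
bulb 1237 [ 521.9 -262.4] r 17.9 mean [ 0.524  -0.2628  0.0671] zmed 0.0683
dome 676 [ 522.2 -262.4] r 13.2 mean [ 0.523  -0.2625  0.0715] zmed 0.0718
flange 5354 [ 515.9 -261.4] r 52.5 mean [ 0.5249 -0.263   0.0252] zmed 0.0252
lamp_head 0.91 [316. 174.] [ 0.5202 -0.2628  0.    ]
head_grip 0.79 [316. 183.] [ 0.5213 -0.2624  0.05  ]
handle 317 ((445.3742370605469, -246.1547088623047), (11.710892677307129, 30.821767807006836), 79.33235168457031)
t 10.15 pos [ 0.518  -0.262   0.1987] -> shift mm [  0.   -0.  167.7] turn [0. 0. 0.]
```

View pics/w2.png

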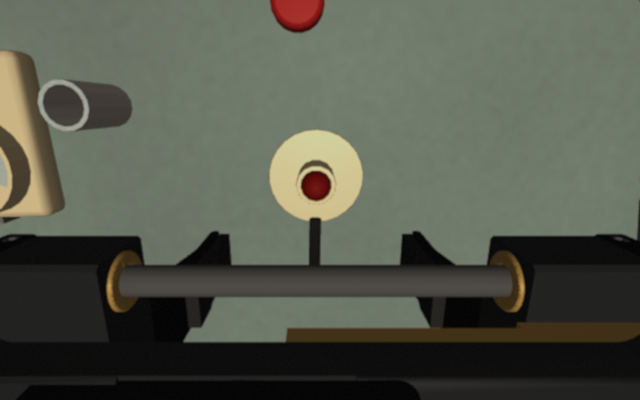

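Wrist view: the head's neck and bulb are at (316,185), with the handle straight down the image, in line with tool −x. Measured axis is (0.5215,−0.2625). Grip the neck.

Request:
play_rows(commands=[[[0.0035, 0, 0.03, 0, 0, 0, 0], [0.0035, 0, 0.07, 0, 0, 0, 0], [0.0035, 0, 0.11, 0, 0, 0, 0], [0.0035, 0, 0.145, 0, 0, 0, 0.2], [0.0035, 0, 0.166, 0, 0, 0, 0.4], [0.0035, 0, 0.166, 0, 0, 0, 0.9], [0.0035, 0, 0.166, 0, 0, 0, 0.9], [0.0035, 0, 0.166, 0, 0, 0, 0.9]]], force=30)

```text
clock: 11.15
position: [0.5224, -0.2628, 0.0342]
ee_rot: [3.127, -0.3, 0.004]
wrist_force: [-0.3, -0.6, -0.3]
opening: 0.0451
grasp_force: 0.0
```

Request:
play_rows(commands=[[[0, 0, 0, 0, 0, 0, 0.9], [0, 0, 0, 0, 0, 0, 0.9], [0, 0, 0, 0, 0, 0, 0.9], [0, 0, -0.005, 0, 0, 0, 0.9], [0, 0, -0.025, 0, 0, 0, 0.9], [0, 0, -0.06, 0, 0, 0, 0.9], [0, 0, -0.1, 0, 0, 0, 0.9], [0, 0, -0.14, 0, 0, 0, 0.9]]])

```text
clock: 12.15
position: [0.5207, -0.2623, 0.1731]
ee_rot: [-3.126, 0.301, 0.003]
wrist_force: [0.8, -0.4, -2.1]
opening: 0.0353
grasp_force: 30.0
```

```bash
python3 -c "
from h import *
go(.526,-.026,.20,49)"
```

```text
t 12.15 pos [ 0.5207 -0.2623  0.1731] -> shift mm [ -39.9 -233.   -26.7] turn [ -0.1   0.1 -60. ]
```

Request:
play_rows(commands=[[[-0.004, -0.025, -0.015, 0, 0, -5, 0.9], [-0.01, -0.06, -0.027, 0, 0, -14, 0.9], [-0.017, -0.1, -0.027, 0, 0, -23, 0.9], [-0.024, -0.14, -0.027, 0, 0, -32, 0.9], [-0.03, -0.175, -0.027, 0, 0, -41, 0.9], [-0.036, -0.21, -0.027, 0, 0, -50, 0.9], [-0.04, -0.228, -0.027, 0, 0, -57, 0.9], [-0.04, -0.233, -0.027, 0, 0, -60, 0.9]]])

```text
clock: 13.15
position: [0.5257, -0.025, 0.199]
ee_rot: [-2.855, -1.308, 0.003]
wrist_force: [0.2, -0.1, -2.1]
opening: 0.0359
grasp_force: 30.0
```

Request:
play_rows(commands=[[[0, 0, 0, 0, 0, 0, 0.9], [0, 0, 0, 0, 0, 0, 0.9], [0, 0, 0, 0, 0, 0, 0.9], [0, 0, 0, 0, 0, 0, 0.9], [0, 0, 0, 0, 0, 0, 0.9], [0, 0, 0, 0, 0, 0, 0.9], [0, 0, 0, 0, 0, 0, 0.9], [0, 0, 0, 0, 0, 0, 0.9]]])

```text
clock: 14.15
position: [0.5265, -0.0262, 0.1997]
ee_rot: [2.858, 1.304, -0.0]
wrist_force: [0.5, 0.3, -1.6]
opening: 0.0354
grasp_force: 30.0
```

```bash
cat > w3.py <<'E'
exec(open("w.py").read())
circ("collar",.595,.055,.047,.056,.055)
p=st["position"]; z=p[2]-.033
circ("dome",p[0],p[1],z+.065,z+.08,.03); circ("flange",p[0],p[1],z+.021,z+.0285,.055)
m=(V[:,2]>.047)&(V[:,2]<.056)&(np.hypot(V[:,0]-.595,V[:,1]-.055)<.06); q=V[m]
# circle fit of the rim's outer edge: farthest points per angle bin
c=np.array([.596,.056])
for _ in range(6):
    d=q[:,:2]-c; a=(np.degrees(np.arctan2(d[:,1],d[:,0]))//6).astype(int); r=np.hypot(*d.T)
    E=np.array([q[a==k][r[a==k].argmax(),:2] for k in np.unique(a)])
    A=np.c_[2*E,np.ones(len(E))]; s3=np.linalg.lstsq(A,(E**2).sum(1),rcond=None)[0]; c=s3[:2]
print("rim fit",c.round(4),np.sqrt(s3[2]+c@c).round(4),len(E))
m=(V[:,2]>.024)&(V[:,2]<.034)&(np.hypot(V[:,0]-.6,V[:,1]-.05)<.14)
r=cv2.minAreaRect((V[m][:,:2]*1000).astype(np.float32)); print("slab",r)
for qn in ["collar"]:
    for r in tip_of("wrist",qn)[:1]: print(qn,round(r["p"],2),np.round(r["point"]),np.round(ray(s,r["point"],.0515,T),4))
print(st["position"],Ro.from_rotvec(st["ee_rot"]).as_matrix().round(3)[:,0])
E
python3 w3.py 3
```

```text
cam [0.575 0.029 0.362] fwd [-0.17 -0.2  -0.96]
collar 3690 [596.6  55.6] r 47.5 mean [0.5995 0.0579 0.0514] zmed 0.0515
dome 1293 [534.1 -17.4] r 27.3 mean [ 0.5276 -0.0253  0.2369] zmed 0.2367
flange 11390 [526.6 -27.2] r 47.9 mean [ 0.5383 -0.0134  0.191 ] zmed 0.1909
rim fit [0.5965 0.0556] 0.0472 60
slab ((604.5848388671875, 23.402847290039062), (147.98580932617188, 196.25811767578125), 48.87013626098633)
collar 0.79 [312.  64.] [0.5951 0.056  0.0515]
[ 0.52653655 -0.02622924  0.19974639] [ 0.656  0.755 -0.   ]
```

View pics/w3.png

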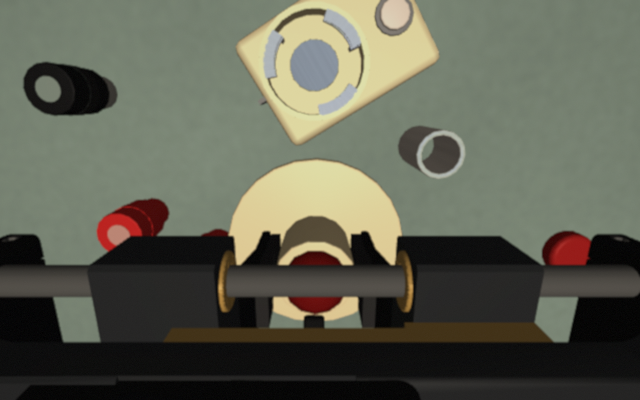

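Wrist view: the eyepiece stands upright at (50,88). The collar centre at (312,64) measures (0.5965,0.0556), the same from both orientations. The flange spans rows 160–320 under the gripper. Moving over the collar.

Request:
play_rows(commands=[[[0.02, 0, 0, 0, 0, 0, 0.9], [0.05, -0.001, 0, 0, 0, 0, 0.9], [0.08, -0.001, 0, 0, 0, 0, 0.9], [0.1, -0.001, 0.01, 0, 0, 0, 0.9], [0.108, -0.001, 0.03, 0, 0, 0, 0.9], [0.108, -0.001, 0.06, 0, 0, 0, 0.9], [0.108, -0.001, 0.085, 0, 0, 0, 0.9], [0.108, -0.001, 0.098, 0, 0, 0, 0.9]]])

```text
clock: 15.25
position: [0.5957, 0.0559, 0.0994]
ee_rot: [-2.858, -1.303, 0.006]
wrist_force: [-0.8, -0.5, -1.9]
opening: 0.0352
grasp_force: 30.0
```

Request:
play_rows(commands=[[[0, 0, 0, 0, 0, 0, 0.9], [0, 0, 0, 0, 0, 0, 0.9], [0, 0, 0, 0, 0, 0, 0.9], [0, 0, 0.004, 0, 0, 0, 0.9], [0, 0, 0.008, 0, 0, 0, 0.9], [0, 0, 0.011, 0, 0, 0, 0.9], [0, 0, 0.014, 0, 0, 0, 0.9], [0, 0, 0.014, 0, 0, 0, 0.9]]])

```text
clock: 16.25
position: [0.5964, 0.0559, 0.0873]
ee_rot: [-2.858, -1.304, 0.001]
wrist_force: [-1.1, -0.3, -1.6]
opening: 0.0352
grasp_force: 30.0
```

```bash
python3 -c "
from h import *
go(.5965,.0561,.071,49)
print(ctrl.sense()['wrist_force'])"
```

```text
t 16.25 pos [0.5964 0.0559 0.0873] -> shift mm [ 0.3 -0.1 16.3] turn [-0.  0.  0.]
[-1.09128545 -0.34793397 -1.56574473]
```

Request:
play_rows(commands=[[[0, 0, 0.001, 0, 0, 0, 0.9], [0, 0, 0.002, 0, 0, 0, 0.9], [0, 0, 0.003, 0, 0, 0, 0.9], [0, 0, 0.004, 0, 0, 0, 0.9], [0, 0, 0.005, 0, 0, 0, 0.9], [0, 0, 0.006, 0, 0, 0, 0.9], [0, 0, 0.007, 0, 0, 0, 0.9], [0, 0, 0.008, 0, 0, 0, 0.9]]])

```text
clock: 17.25
position: [0.5966, 0.0559, 0.0797]
ee_rot: [2.858, 1.304, -0.0]
wrist_force: [0.2, -0.3, -1.7]
opening: 0.0353
grasp_force: 30.0
```

Request:
play_rows(commands=[[[0, 0, 0.002, 0, 0, 0, 0.9], [0, 0, 0.004, 0, 0, 0, 0.9], [0, 0, 0.005, 0, 0, 0, 0.9], [0, 0, 0.006, 0, 0, 0, 0.9], [0, 0, 0.007, 0, 0, 0, 0.9], [0, 0, 0.008, 0, 0, 0, 0.9], [0, 0, 0.008, 0, 0, 0, 0.9], [0, 0, 0.008, 0, 0, 0, 0.9]]])

```text
clock: 18.25
position: [0.5966, 0.056, 0.0718]
ee_rot: [2.858, 1.304, 0.0]
wrist_force: [-0.3, 0.1, -2.7]
opening: 0.0354
grasp_force: 30.0
```

Request:
play_rows(commands=[[[0, 0, 0.001, 0, 0, 0, 0.9], [0, 0, 0.001, 0, 0, 0, 0.4], [0, 0, 0.001, 0, 0, 0, 0], [0, 0, 0.001, 0, 0, 0, 0], [0, 0, 0.001, 0, 0, 0, 0], [0, 0, -0.02, 0, 0, 0, 0], [0, 0, -0.06, 0, 0, 0, 0], [0, 0, -0.1, 0, 0, 0, 0]]])

```text
clock: 19.25
position: [0.5964, 0.0559, 0.1727]
ee_rot: [2.858, 1.304, -0.001]
wrist_force: [0.6, 0.7, 0.1]
opening: 0.0861
grasp_force: 0.0
```

```bash
python3 -c "
from h import *
go(.516,-.038,.17,49)"
```

```text
t 19.25 pos [0.5964 0.0559 0.1727] -> shift mm [-123.6    0.8    2.8] turn [-0.  0.  0.]
```

Request:
play_rows(commands=[[[-0.025, 0, 0, 0, 0, 0, 0], [-0.055, 0, 0, 0, 0, 0, 0.2], [-0.085, 0, 0, 0, 0, 0, 0.4], [-0.107, 0, 0, 0, 0, 0, 0.4], [-0.107, 0, 0, 0, 0, 0, 0.4], [-0.107, 0, 0, 0, 0, 0, 0.4], [-0.107, 0, 0, 0, 0, 0, 0.4], [-0.107, 0, 0, 0, 0, 0, 0.4]]])

```text
clock: 20.25
position: [0.5268, -0.0244, 0.1716]
ee_rot: [-2.858, -1.304, 0.0]
wrist_force: [0.3, -0.2, 0.2]
opening: 0.052
grasp_force: 0.0
```

```bash
cat > w4.py <<'E'
exec(open("w.py").read())
circ("flange",.5965,.0556,.056,.0645,.052); circ("dome",.5965,.0556,.10,.12,.03)
m=(V[:,2]>.056)&(V[:,2]<.075)&(np.hypot(V[:,0]-.5965,V[:,1]-.0556)>.052)&(np.hypot(V[:,0]-.5965,V[:,1]-.0556)<.14)&(V[:,0]<.6)&(V[:,1]<.15)
I=s["img"].reshape(-1,3).max(1)<70
p=V[m&I]; print("handle",len(p),p.mean(0).round(4), "dir",np.degrees(np.arctan2(p[:,1].mean()-.0556,p[:,0].mean()-.5965))%360,"z",np.median(p[:,2]))
for qn,h in [("handle_tip",.06),("lamp_head",.0365)]:
    for r in tip_of("wrist",qn)[:1]: print(qn,round(r["p"],2),np.round(r["point"]),np.round(ray(s,r["point"],h,T),4))
go(.5965+.105*np.cos(np.radians(229.5)),.0556+.105*np.sin(np.radians(229.5)),.05,49.5)
E
python3 w4.py 4
```

```text
cam [0.575 0.03  0.334] fwd [-0.17 -0.2  -0.96]
flange 10018 [594.6  53.8] r 49.3 mean [0.5962 0.0549 0.0615] zmed 0.0615
dome 1545 [597.   56.2] r 16.4 mean [0.5965 0.0553 0.1076] zmed 0.1082
handle 1322 [ 0.5371 -0.0106  0.0654] dir 228.09999870088822 z 0.06546151009622703
handle_tip 0.66 [313. 212.] [ 0.5176 -0.0331  0.06  ]
lamp_head 0.67 [315.  63.] [0.5965 0.0563 0.0365]
t 20.4 pos [ 0.5266 -0.0246  0.1716] -> shift mm [  1.4   1.1 121.6] turn [-0.   0.  -0.4]
```

View pics/w4.png

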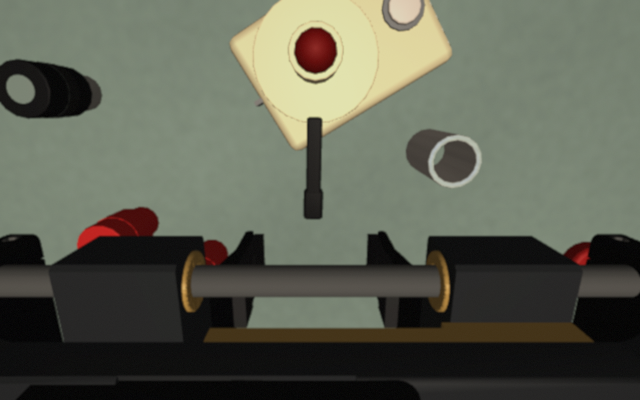

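Wrist view: the head is seated (flange top at 61.5 mm, so origin at 36.5 mm). The bulb is at (315,50), and the handle runs down to (313,215), direction about 228.5°. Both tall pieces are upright and clear. I'll straddle the handle end.

Request:
play_rows(commands=[[[0.001, 0.0005, 0.02, 0, 0, 0, 0.4], [0.001, 0.0005, 0.05, 0, 0, 0, 0.4], [0.001, 0.0005, 0.08, 0, 0, 0, 0.4], [0.001, 0.0005, 0.105, 0, 0, 0, 0.4], [0.001, 0.0005, 0.123, 0, 0, 0, 0.4], [0.001, 0.0005, 0.123, 0, 0, 0, 0.6], [0.001, 0.0005, 0.123, 0, 0, 0, 0.65], [0.001, 0.0005, 0.123, 0, 0, 0, 0.65]]])

```text
clock: 21.4
position: [0.5282, -0.0242, 0.0498]
ee_rot: [2.858, 1.304, 0.003]
wrist_force: [-0.5, 0.3, 0.1]
opening: 0.0333
grasp_force: 0.0
```

```bash
python3 -c "
from h import *
import numpy as np
s=ctrl.sense();p=s['position'];print(p,s['opening'],s['wrist_force'],np.hypot(p[0]-.5968,p[1]-.056),np.degrees(np.arctan2(p[1]-.056,p[0]-.5968))%360)
R=.105
for f in range(0,37,4): print(f,round(R-R*np.cos(np.radians(f)),4),round(-R*np.sin(np.radians(f)),4))"
```

```text
[ 0.52819643 -0.02423863  0.04975254] 0.03328795712457599 [-0.46647557  0.29239356  0.10520431] 0.10556840066727757 229.4697442258321
0 0.0 -0.0
4 0.0003 -0.0073
8 0.001 -0.0146
12 0.0023 -0.0218
16 0.0041 -0.0289
20 0.0063 -0.0359
24 0.0091 -0.0427
28 0.0123 -0.0493
32 0.016 -0.0556
36 0.0201 -0.0617
```

Request:
play_rows(commands=[[[0.0003, -0.0073, 0, 0, 0, 4, 0.65], [0.001, -0.0146, 0, 0, 0, 8, 0.65], [0.0023, -0.0218, 0, 0, 0, 12, 0.65], [0.0041, -0.0289, 0, 0, 0, 16, 0.65], [0.0063, -0.0359, 0, 0, 0, 20, 0.65], [0.0091, -0.0427, 0, 0, 0, 24, 0.65], [0.0123, -0.0493, 0, 0, 0, 28, 0.65], [0.016, -0.0556, 0, 0, 0, 32, 0.65]]])

```text
clock: 22.4
position: [0.4961, 0.0243, 0.0495]
ee_rot: [-3.107, -0.462, -0.002]
wrist_force: [0.1, -1.0, -0.8]
opening: 0.03
grasp_force: 0.5
```

Request:
play_rows(commands=[[[0.0003, -0.0073, 0, 0, 0, 4, 0.65], [0.001, -0.0146, 0, 0, 0, 8, 0.65], [0.0018, -0.02, 0, 0, 0, 11, 0.65], [0.0031, -0.0254, 0, 0, 0, 14, 0.65], [0.0046, -0.0307, 0, 0, 0, 17, 0.65], [0.0063, -0.0359, 0, 0, 0, 20, 0.65], [0.0083, -0.041, 0, 0, 0, 23, 0.65], [0.0106, -0.046, 0, 0, 0, 26, 0.65]]])

```text
clock: 23.4
position: [0.4917, 0.0703, 0.0489]
ee_rot: [3.13, -0.249, -0.003]
wrist_force: [-0.1, -3.0, -1.7]
opening: 0.0305
grasp_force: 1.9
```

```bash
python3 -c "
from h import *
import numpy as np
s=ctrl.sense();p=s['position'];print(p,s['opening'],s['wrist_force'],s['wrist_torque'],np.hypot(p[0]-.5968,p[1]-.056),np.degrees(np.arctan2(p[1]-.056,p[0]-.5968))%360)
print(Ro.from_rotvec(s['ee_rot']).as_matrix()[:,0])"
```

```text
[0.49170359 0.07034331 0.04892152] 0.030468104035535095 [-0.06925186 -3.02410607 -1.69599409] [-1.12686998 -0.02671384  0.08416912] 0.10607066204527867 172.2284196802125
[ 0.98746489 -0.15783088 -0.0015838 ]
```

Request:
play_rows(commands=[[[0, -0.0013, 0, 0, 0, 0.7, 0.65], [0, -0.0026, 0, 0, 0, 1.4, 0.65], [0.0001, -0.0039, 0, 0, 0, 2.1, 0.65], [0.0001, -0.0052, 0, 0, 0, 2.8, 0.65], [0.0002, -0.0065, 0, 0, 0, 3.5, 0.65], [0.0003, -0.0078, 0, 0, 0, 4.2, 0.65], [0.0004, -0.009, 0, 0, 0, 5, 0.65], [0.0004, -0.009, 0, 0, 0, 5, 0.65]]])

```text
clock: 24.4
position: [0.494, 0.0798, 0.0486]
ee_rot: [3.117, -0.383, -0.002]
wrist_force: [-3.6, -4.3, 0.1]
opening: 0.0305
grasp_force: 2.2
```

Request:
play_rows(commands=[[[0, -0.0005, 0, 0, 0, 0.3, 0.65], [0, -0.001, 0, 0, 0, 0.6, 0.65], [0, -0.0015, 0, 0, 0, 0.9, 0.65], [0, -0.002, 0, 0, 0, 1.2, 0.65], [0, -0.0025, 0, 0, 0, 1.5, 0.65], [0, -0.003, 0, 0, 0, 1.8, 0.65], [0, -0.003, 0, 0, 0, 1.8, 0.65], [0, -0.003, 0, 0, 0, 1.8, 0.65]]])

```text
clock: 25.4
position: [0.4945, 0.0812, 0.0485]
ee_rot: [3.109, -0.43, -0.003]
wrist_force: [-1.7, -9.6, 1.0]
opening: 0.0304
grasp_force: 5.0
```

The force is rising and the motion has stalled, so the head is at the stop. Back off and lift.

Request:
play_rows(commands=[[[0, 0.003, 0, 0, 0, 0, 0.65], [0, 0.008, 0, 0, 0, 0, 0.55], [0, 0.008, 0, 0, 0, 0, 0.45], [0, 0.008, 0, 0, 0, 0, 0.45], [0, 0.008, -0.02, 0, 0, 0, 0.45], [0, 0.008, -0.05, 0, 0, 0, 0.45], [-0.03, 0.008, -0.09, 0, 0, 0, 0.45], [-0.06, 0.008, -0.12, 0, 0, 0, 0.45]]])

```text
clock: 26.4
position: [0.4355, 0.0923, 0.1704]
ee_rot: [-3.11, 0.431, -0.003]
wrist_force: [1.5, 0.4, -0.5]
opening: 0.0479
grasp_force: 0.0
```

```bash
cat > w5.py <<'E'
exec(open("w.py").read())
circ("flange",.5965,.0556,.054,.0645,.050); circ("dome",.5965,.0556,.10,.12,.03)
m=(V[:,2]>.054)&(V[:,2]<.07)&(np.hypot(V[:,0]-.5965,V[:,1]-.0556)>.052)&(np.hypot(V[:,0]-.5965,V[:,1]-.0556)<.14)&(V[:,0]<.56)&(abs(V[:,1]-.07)<.04)
p=V[m&(s["img"].reshape(-1,3).max(1)<70)]; print("handle",len(p),p.mean(0).round(4), "dir",np.degrees(np.arctan2(p[:,1].mean()-.056,p[:,0].mean()-.5968))%360,"z",np.median(p[:,2]))
for qn,h in [("handle_tip",.0575),("lamp_head",.0335)]:
    for r in tip_of("wrist",qn)[:1]: print(qn,round(r["p"],2),np.round(r["point"]),np.round(ray(s,r["point"],h,T),4))
s=snapshot("top"); U=cloud(s).reshape(-1,3)
for n,x,y in [("eye",.42,.18),("tube",.626,-.073)]:
    k=(U[:,2]>.064)&(np.hypot(U[:,0]-x,U[:,1]-y)<.04); print(n,k.sum(),U[k].mean(0).round(3),U[k,2].std().round(4)) if k.sum() else print(n,"none")
print(ctrl.sense()["wrist_force"],ctrl.sense()["clock"])
E
python3 w5.py 5
```

```text
cam [0.506 0.073 0.333] fwd [-0.25  0.07 -0.97]
flange 3867 [578.5  62.8] r 42.9 mean [0.5672 0.0658 0.0589] zmed 0.0588
handle 1625 [0.5084 0.0722 0.0628] dir 169.62876210167227 z 0.06279835797059968
handle_tip 0.92 [320. 139.] [0.4803 0.0769 0.0575]
lamp_head 0.29 [238. 217.] [0.4301 0.1683 0.0335]
eye 1018 [0.405 0.171 0.507] 0.0146
tube 86 [ 0.626 -0.074  0.068] 0.0022
[ 0.35271085  0.38346713 -0.57239803] 26.6
```

View pics/w5.png

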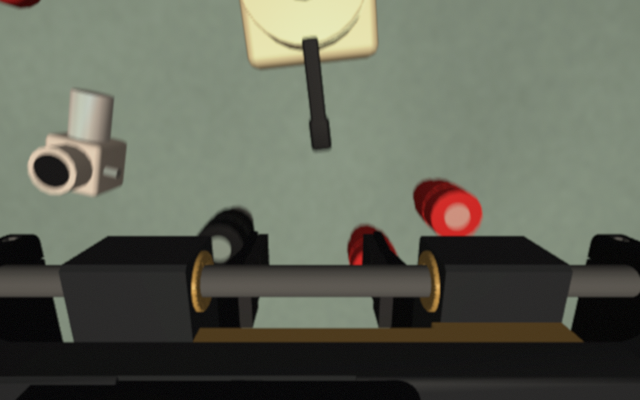

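Wrist view: the handle lies along the base axis down to (320,145), direction 169.6°. The flange top is at 58.8 mm, so the origin is about 33.8 mm and the head is home. The eyepiece at (228,238) is upright, the diagonal at (80,160) is untouched, and the gripper is clear.

```bash
python3 -c "
from rig import ctrl
print(ctrl.sign_off())"
```

```text
the job is handed in; nothing more can be done
None
```

The job is handed in at about 27 s, verdict not shown: the head is home at the stop (handle about 0.4° off the base axis, underside about 34 mm up), and the eyepiece (moved aside) and tube both stand upright.

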